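Put the riveting tools back in their tray nests

ROBOT

A 7-joint arm with a two-finger parallel gripper is mounted at the origin on a cart in front of the work surface, level with it; the furniture and walls round the work are solid. World frame = base frame: x ahead of the robot, y to its left, z up, the work surface at z = 0. Lengths are in m, angles in rad, forces in N, time in s.
With the tool pointing down it reaches from about 0.4 to 0.875 m from the base axis. Payload 4.4 kg.
Tool frame: the origin (TCP) lies on the centre line of the jaws, within the pads' length; the fingertips stand 14 mm ahead of it and the grasp point (between the pads) lies 5 mm behind it; z points along the fingers, y is the line along which they close (so a half turn about z gives the same grasp; the last joint's range is limited). The gripper opens to 85 mm and grips with 20 to 120 N. Pads are 22 mm wide; open, the fingers measure 114 mm over their backs; the gripper's body (76 mm by 85 mm) begins 54 mm behind the grasp point. The pads swing forward as they close: fully open they stand 13 mm farther back than shut.
Start: joints at [-1.36, 0.628, 0.038, 1.517, -0.027, 0.996, -0.02], TCP at [0.178, 0.625, 0.245] pointing down, gripper open.
Joint ranges: [-3.06, 3.06], [-0.37, 2.12], [-1.25, 1.32], [0.18, 2.47], [-1.1, 4.24], [0.23, 1.98], [-2.94, 2.94]. Speed limits (rad/s): [2.57, 2.57, 3.14, 3.14, 3.14, 3.14, 3.14].

INTERFACE

Orientations are given as a rotation vector (axis times angle).
In Python, from plant import r, fingers, planner, optics gives the robot as it stands. The module is installed in compiled form; this text tells all that it offers. Calls block until the motion is done:
- r.goto(position, orientation): joint-space move of the TCP to a pose.
- r.movel(position, ori=None, velocity=0.15): straight line of the TCP; ori=None keeps the orientation; velocity is the mean speed in m/s.
- r.set_joints(angles): joint-space move.
- fingers.gripper_open() and fingers.clamp(): open the fingers fully, or close them until they stop; the grip force is fixed at half the most.
- r.pause(seconds).
- planner.inverse_kinematics(position, orientation): joint angles nearest the present ones, or None.
- optics.camera(name): name is "scene" or "side" or "wrist"; returns a dict with "img" (384x512x3 uint8, blue, green, red), "intrinsics" (3x3 intrinsics, pixels), "T" (4x4, takes a point from camera to world coordinates). Camera axes: x right, y down, z forward; pixel columns grow to the right and rows downward; lengths in m; the calibration is good to about 2 mm. A picture is of the moment at which its call begins. There is no depth.
A pose or a line that the arm cannot do raises r.PlanningError and nothing moves.
- r.sign_off(): hands the job in; it is judged then, once.
Readings, each from a call of its own:
- r.get_time_s(): time.
- r.get_qpos(): joint angles.
- r.get_dq(): joint speeds.
- r.get_joint_torque(): joint torques, N m.
- r.get_eef_pos(): TCP position.
- r.get_eef_rot(): TCP orientation.
- r.get_force(): force on the tool from outside, world axes, zero at the start.
- r.get_ft_torque(): the same for the moment, N m.
- r.get_gripper_width(): finger opening in m.
- r.get_gripper_force(): force on a finger pad.
Only numpy, scipy, OpenCV 4.12 (cv2) and the standard library are available. Lean on these libraries where they do the work, as an engineer would, in place of code of your own. Each camera call takes 0.05 s, during which the arm holds its last target. There are 200 camera calls.

TASK

Get the riveter's tooling ready for the next changeover by putting it back in the grey tool tray: set the slim punch, the stepped anvil, the flat snap die and the gauge block left standing on the bench each upright in the nest plate whose recess is cut to its foot (blue floor for the punch, green for the anvil, yellow for the die, red with the rectangular recess for the gauge block), each down flat on the floor of its recess and let go. Do not push aside or knock over the grease tin that stands behind the tools.

Things in the scene. Friction and masses are not known exactly. Their poses are not given: they have to be found in the camera images.
- punch: Slim punch, turned steel, narrowest of the three round tools: foot 31 mm across, 55 mm tall, body nearly parallel (29 mm across at height 30 mm), narrower head above. 0.2 kg. Origin: centre of its underside; z up. Stands upright at the start, any yaw.
- anvil: Stepped anvil, turned steel: foot 44 mm across, parallel from 2 to 17 mm above the underside, narrowing above to a small head, 52 mm tall; to fingers it acts as a cone above 17 mm, so grip it lower. 0.12 kg. Origin: centre of its underside; z up. Stands upright at the start, any yaw.
- die: Flat snap die, turned steel, low and wide: foot 52 mm across, parallel only from 3 to 11 mm above the underside, with a narrower boss, 28 mm tall; to fingers it acts as a cone above 11 mm, so grip it low, fingertips about 4 mm above its underside. 0.18 kg. Origin: centre of its underside; z up. Stands upright at the start, any yaw.
- gauge: Gauge block: steel block 32 mm (x) by 52 mm (y) by 22 mm high, with two thin pins on it up to 40 mm; grip the block across its 32 mm sides (along its x), below the pins. 0.22 kg. Origin: centre of its underside; z up. Stands upright at the start, any yaw.
- nest_punch: Dark grey nest plate 82 x 82 x 12 mm whose recess floor is blue, fixed in the grey steel tool tray (178 mm square, rim 11 mm), one of four side by side (2 x 2, 84 mm pitch). Round recess 43 mm across, 5 mm deep, in its middle, for the slim punch. Origin: centre of its underside, 2 mm above the bench; recess floor at z = 7 mm, plate top at z = 12 mm; x, y along its edges.
- nest_anvil: Dark grey nest plate 82 x 82 x 12 mm whose recess floor is green, fixed in the grey steel tool tray (178 mm square, rim 11 mm), one of four side by side (2 x 2, 84 mm pitch). Round recess 54 mm across, 5 mm deep, in its middle, for the stepped anvil. Origin: centre of its underside, 2 mm above the bench; recess floor at z = 7 mm, plate top at z = 12 mm; x, y along its edges.
- nest_die: Dark grey nest plate 82 x 82 x 12 mm whose recess floor is yellow, fixed in the grey steel tool tray (178 mm square, rim 11 mm), one of four side by side (2 x 2, 84 mm pitch). Round recess 66 mm across, 5 mm deep, in its middle, for the flat snap die. Origin: centre of its underside, 2 mm above the bench; recess floor at z = 7 mm, plate top at z = 12 mm; x, y along its edges.
- nest_gauge: Dark grey nest plate 82 x 82 x 12 mm whose recess floor is red, fixed in the grey steel tool tray (178 mm square, rim 11 mm), one of four side by side (2 x 2, 84 mm pitch). Recess 44 (x) by 64 mm (y), 5 mm deep, in its middle, for the gauge block. Origin: centre of its underside, 2 mm above the bench; recess floor at z = 7 mm, plate top at z = 12 mm; x, y along its edges.
- grease_tin: Grease tin, white with an ochre lid, 73 mm across, 49 mm tall; a bystander standing behind the tools, to be left where it is. Origin: centre of its underside.
Not all that is in view belongs to the job. Leave any purple look-alike of the nest_die alone.

How it is judged:
At the end, for the whole second after the job is handed in: Punch, anvil, die and gauge block each stand upright (within 0.08 rad) in their own nest, within 10 mm of its centre and down on the recess floor (within 2.5 mm), the gauge lengthwise, all let go and still; grease tin within 30 mm of its start, upright (horizontal distance between punch and nest_punch below 0.01 m and z of punch in the frame of nest_punch between 0.004 and 0.0095 m and angle between each of punch, anvil, die, gauge's own z axis and vertical below 0.08 rad and linear speed of each of punch, anvil, die, gauge below 0.02 m/s and horizontal distance between anvil and nest_anvil below 0.01 m and z of anvil in the frame of nest_anvil between 0.004 and 0.0095 m and horizontal distance between die and nest_die below 0.01 m and z of die in the frame of nest_die between 0.004 and 0.0095 m and horizontal distance between gauge and nest_gauge below 0.01 m and z of gauge in the frame of nest_gauge between 0.004 and 0.0095 m and angle between the x axis of gauge and the x axis of nest_gauge, either way round below 0.35 rad and distance of grease_tin from where it was at the start of the episode below 0.03 m and angle between grease_tin's own z axis and vertical below 0.2 rad); the robot touches nothing.
It fails at once if the grease tin is pushed more than 30 mm or tipped (distance of grease_tin from where it was at the start of the episode above 0.03 m or angle between grease_tin's own z axis and vertical above 0.2 rad).
It also fails if it takes over 93 s, if anything falls off the work surface, if the arm or the gripper's body presses on something with over 40 N, if the wrist force passes 120 N, or if a joint passes its speed limit or range.

## Working session

There is one attempt and no reset: what is moved stays moved. The work goes in short steps, each a Python script; the robot and the scene stay as the last script left them, time stands still between calls to the robot, and variables do not carry over. Pictures are saved under pics/ and viewed, at most 14 in all, crops included, and the job is handed in when it is done.

```bash
ls; mkdir -p pics
python3 - <<'E'
from plant import r,fingers,planner,optics
import cv2,numpy as np
for n in("scene","side","wrist"):
    c=optics.camera(n); cv2.imwrite(f"pics/{n}0.png",c["img"]); print(n,c["intrinsics"].tolist(),c["T"].round(4).tolist())
print(r.get_time_s(),r.get_eef_pos(),r.get_eef_rot(),r.get_gripper_width())
E
```

```text
pics
scene [[382.8529936133625, 0.0, 258.84492125279996], [0.0, 382.8529936133625, 190.02414150464676], [0.0, 0.0, 1.0]] [[0.8862, -0.3269, 0.3282, 0.1956], [-0.4633, -0.6344, 0.6188, -0.7637], [0.0059, -0.7005, -0.7136, 0.6928], [0.0, 0.0, 0.0, 1.0]]
side [[417.147240777752, 0.0, 251.83814370732438], [0.0, 417.147240777752, 187.54564307526286], [0.0, 0.0, 1.0]] [[-0.9987, 0.0374, -0.0336, 0.5295], [0.0481, 0.5138, -0.8566, 0.5328], [-0.0147, -0.8571, -0.515, 0.4937], [0.0, 0.0, 0.0, 1.0]]
wrist [[326.5751870830172, 0.0, 260.1724316219554], [0.0, 326.5751870830172, 197.7729568969693], [0.0, 0.0, 1.0]] [[0.2736, 0.9295, 0.2475, 0.1161], [0.9618, -0.264, -0.072, 0.6423], [-0.0016, 0.2577, -0.9662, 0.3737], [0.0, 0.0, 0.0, 1.0]]
0.15 [0.17745925 0.62485118 0.2446161 ] [-4.33476352e-01 -3.11128930e+00  2.20584033e-03] 0.08527866620321836
```

View pics/scene0.png

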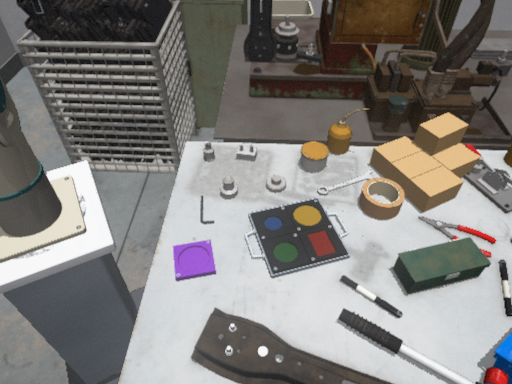

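View pics/side0.png

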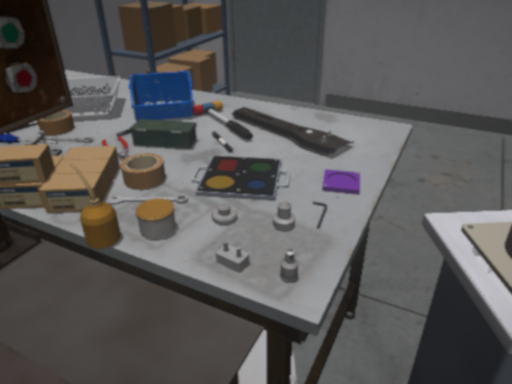

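Scene view: punch (208,152), gauge block (246,152), anvil (229,187), die (276,182), tin (314,155), and the tray around (297,236). The purple look-alike is at (194,260). Side view: punch (289,266), gauge (233,257), anvil (284,216), die (224,213), tin (156,218), tray (240,176). Next I'll triangulate these roughly.

```bash
cat > h.py <<'E'
import numpy as np,cv2
def ray(c,uv):
    d=np.linalg.solve(c["intrinsics"],[uv[0],uv[1],1.]); T=c["T"]; return T[:3,3],T[:3,:3]@d/np.linalg.norm(d)
def onz(c,uv,z):
    o,d=ray(c,uv); return o+d*(z-o[2])/d[2]
def tri(rays):
    A=sum(np.eye(3)-np.outer(d,d) for o,d in rays); b=sum((np.eye(3)-np.outer(d,d))@o for o,d in rays)
    p=np.linalg.solve(A,b); return p,max(np.linalg.norm(np.cross(p-o,d)) for o,d in rays)
HUE=dict(blue=(100,125),green=(45,88),yellow=(17,32),red=(0,8))
def blobs(img,lo,hi,smin=90,vmin=40,amin=60):
    m=cv2.inRange(cv2.cvtColor(img,cv2.COLOR_BGR2HSV),(lo,smin,vmin),(hi,255,255))
    return [c for c in cv2.findContours(m,cv2.RETR_EXTERNAL,cv2.CHAIN_APPROX_NONE)[0] if cv2.contourArea(c)>=amin]
def cen(c):
    m=cv2.moments(c); return np.array([m["m10"],m["m01"]])/m["m00"]
E
python3 - <<'E'
from h import *
from plant import r,planner,optics
s,d=optics.camera("scene"),optics.camera("side")
P=dict(punch=((208,145),(289,254)),anvil=((229,179),(284,205)),die=((276,177),(223,208)),gauge=((246,150),(233,256)),tin=((314,150),(156,211)))
for k,(a,b) in P.items(): print(k,*[np.round(x,4) for x in tri([ray(s,a),ray(d,b)])])
B=dict(scene=(s,(247,198,350,274)),side=(d,(196,155,283,198)))
for k,(lo,hi) in HUE.items():
    rr=[]
    for c,(x0,y0,x1,y1) in B.values():
        bl=max(blobs(c["img"][y0:y1,x0:x1],lo,hi,60,25,15),key=cv2.contourArea,default=None)
        if bl is None: print(k,"none");continue
        rr.append(ray(c,cen(bl)+[x0,y0]))
    if len(rr)==2: print(k,*[np.round(x,4) for x in tri(rr)])
for k,(x,y) in dict(t=(.45,.15),m=(.5,.05)).items(): print(planner.inverse_kinematics([x,y,.3],[0,np.pi,0]))
print(r.get_time_s())
E
```

```text
punch [0.4497 0.0066 0.0479] 0.0001
anvil [ 0.4431 -0.1385  0.0485] 0.0017
die [ 0.5608 -0.1664  0.0281] 0.0001
gauge [ 0.5435 -0.028   0.02  ] 0.0013
tin [ 0.6892 -0.139   0.0462] 0.0014
blue [ 0.4879 -0.2826  0.0131] 0.0001
green [ 0.4724 -0.3653  0.013 ] 0.0003
yellow [ 0.5705 -0.2984  0.0127] 0.0002
red [ 0.5546 -0.3811  0.0131] 0.0002
[-0.46489208  0.31097411  0.11076845  1.91822175 -0.04270252  0.91462405
  1.23746238]
[-0.29107988  0.35644275  0.18584117  1.85208232 -0.07991128  0.94023295
  1.50130063]
0.25
```

Run:
```python
from h import *
from plant import r,planner,optics
import pickle
V={}
for i,p in enumerate([(.47,-.07,.24),(.47,-.31,.24)]):
    r.goto(p,[0,np.pi,0]); r.pause(.2); c=optics.camera("wrist"); V[i]=c; cv2.imwrite(f"pics/w{i}.png",c["img"])
    print(r.get_eef_pos(),r.get_time_s())
pickle.dump(V,open("V.pkl","wb"))
```

```text
[ 0.47010118 -0.06965026  0.23995827] 3.1667
[ 0.47074016 -0.30833486  0.24008677] 4.3667
```

View pics/w0.png

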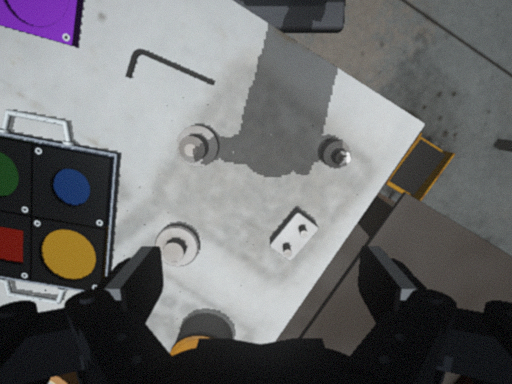

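View pics/w1.png

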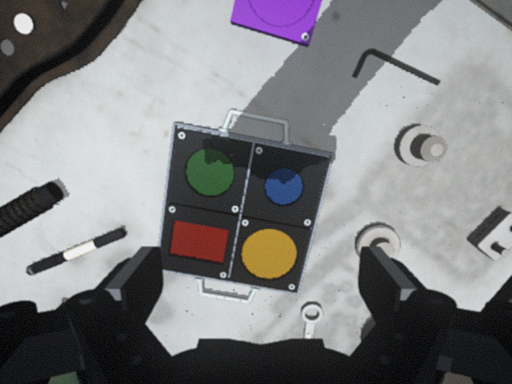

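Wrist view 0: anvil about (200,143), punch (334,152), die (178,243), gauge (294,233), blue recess (71,186), yellow (68,253). View 1: green (209,172), blue (283,187), yellow (269,253), red (199,242); the tray is rotated about 10°. Next step is recess triangulation plus enlarged tool crops.

Run:
```python
from h import *
import pickle
from plant import optics
V=pickle.load(open("V.pkl","rb"))
s,d=optics.camera("scene"),optics.camera("side")
B=[(V[1],(160,115,335,295)),(V[0],(0,130,120,295)),(s,(247,198,350,274)),(d,(196,155,283,198))]
for k,(lo,hi) in HUE.items():
    rr=[];zz=[]
    for i,(c,(x0,y0,x1,y1)) in enumerate(B):
        if i==1 and k in("green","red"): continue
        bl=blobs(c["img"][y0:y1,x0:x1],lo,hi,60,25,15)
        if not bl: continue
        bl=max(bl,key=cv2.contourArea); u=cen(cv2.convexHull(bl))+[x0,y0]
        rr.append(ray(c,u)); zz.append(onz(c,u,.009)[:2].round(4).tolist())
        if i==0: print("diam mm",np.sqrt(4/np.pi*cv2.contourArea(bl))*.365/326*1e3, cv2.minAreaRect(bl))
    p,e=tri(rr); print(k,p.round(4),round(e,4),zz)
g=V[0]["img"]
row=[]
for (x,y) in [(334,152),(200,143),(178,243),(294,233)]:
    q=g[y-34:y+34,x-34:x+34]; q=cv2.resize(q,(390,290) if 0 else (290,290),interpolation=cv2.INTER_CUBIC); q=cv2.convertScaleAbs(q,alpha=1.1)
    for k in range(4,68,10): cv2.putText(q,str(x-34+k),(int(k*290/68),10),0,.3,(0,0,255)); cv2.putText(q,str(y-34+k),(0,int(k*290/68)),0,.3,(0,0,255)); cv2.line(q,(int(k*290/68),12),(int(k*290/68),17),(0,0,255)); cv2.line(q,(20,int(k*290/68)),(25,int(k*290/68)),(0,0,255))
    row.append(q)
cv2.imwrite("pics/crop.png",np.vstack([np.hstack(row[:2]),np.hstack(row[2:])]))
```

```text
diam mm 42.553234218274795 ((123.40385437011719, 71.01923370361328), (37.45818328857422, 39.22322463989258), 78.69007110595703)
blue [ 0.4887 -0.282   0.0125] 0.001 [[0.4893, -0.2819], [0.4887, -0.2832], [0.4904, -0.2796], [0.4889, -0.289]]
diam mm 53.001316553047054 ((49.25000762939453, 57.25), (48.790367126464844, 46.66904067993164), 45.0)
green [ 0.4739 -0.3651  0.0128] 0.0014 [[0.4736, -0.3648], [0.4762, -0.3635], [0.4737, -0.3731]]
diam mm 59.613095448842316 ((108.50000762939453, 138.5), (53.740108489990234, 53.740108489990234), 45.0)
yellow [ 0.5706 -0.2979  0.0124] 0.0006 [[0.572, -0.2979], [0.5721, -0.2993], [0.5723, -0.2958], [0.5711, -0.3049]]
diam mm 53.97116070364804 ((38.716217041015625, 126.20270538330078), (56.38885498046875, 35.01698303222656), 9.462322235107422)
red [ 0.5549 -0.3804  0.0126] 0.0005 [[0.5565, -0.3806], [0.5568, -0.3789], [0.5549, -0.3878]]
```

View pics/crop.png

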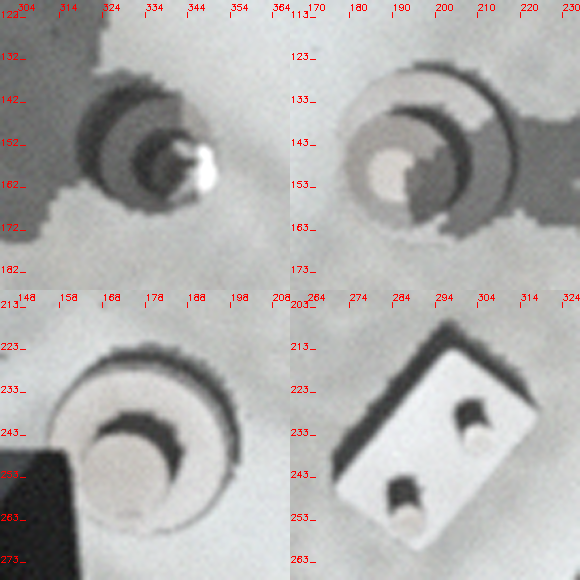

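Run:
```python
from h import *
import pickle
V=pickle.load(open("V.pkl","rb")); c=V[0]
for k,u,z in [("punch foot",(331.7,148.5),.002),("punch body top",(336.8,153.9),.038),("anvil ft",(198.1,145.1),.017),("anvil bot",(200,143.2),.002),("die",(177.5,244.4),.005),("gauge",(294.5,236.5),.022)]: print(k,onz(c,u,z).round(4))
q=[onz(c,(260+(a-290)/4.265,199+(b-290)/4.265),.022)[:2] for a,b in [(453,347),(538,414),(420,549),(336,490)]]
print([np.linalg.norm(q[i]-q[i-1]).round(4) for i in range(4)],np.mean(q,0).round(4))
l=(q[0]-q[3]+q[1]-q[2]); print("long dir deg",np.degrees(np.arctan2(l[1],l[0])))
# heights from two places: die, anvil in both wrist views (head centres)
w=V[1]
for k,a,b in [("anvil head",(192,149),(433,149.5))]: print(k,tri([ray(c,a),ray(w,b)]))
P=dict(blue=(.489,-.282),green=(.474,-.365),yellow=(.571,-.298),red=(.556,-.380)); P={k:np.array(v) for k,v in P.items()}
m=sum(P.values())/4; e=P["blue"]+P["yellow"]-P["green"]-P["red"]; a=np.arctan2(e[1],e[0]); print(m,np.degrees(a))
u=.042*np.array([np.cos(a),np.sin(a)]); v=np.array([u[1],-u[0]])
for k,s,t in [("blue",1,-1),("green",-1,-1),("yellow",1,1),("red",-1,1)]: print(k,(m+s*u+t*v).round(4))
```

```text
punch foot [0.4471 0.0101 0.002 ]
punch body top [0.4486 0.0077 0.038 ]
anvil ft [ 0.4419 -0.1363  0.017 ]
anvil bot [ 0.4413 -0.1369  0.002 ]
die [ 0.5613 -0.169   0.005 ]
gauge [ 0.5444 -0.0309  0.022 ]
[np.float64(0.0503), np.float64(0.0296), np.float64(0.0493), np.float64(0.0287)] [ 0.5447 -0.0311]
long dir deg 142.6407125987182
anvil head (array([ 0.4432934 , -0.13728571,  0.04495414]), np.float64(0.0003808001001347388))
[ 0.5225  -0.33125] 79.69515353123397
blue [ 0.4887 -0.2824]
green [ 0.4737 -0.3651]
yellow [ 0.5713 -0.2974]
red [ 0.5563 -0.3801]
```

Everything agrees: recess pitch 83.5 mm against 84, block 50 x 29 mm measured, and head heights fit. Now the anvil, with a fingertip probe against the bench first, to settle how the pad swing relates to the TCP.

```bash
cat >> h.py <<'E'
from scipy.spatial.transform import Rotation as Ro
from plant import r,fingers,planner,optics
NEST=dict(punch=(.4887,-.2824),anvil=(.4737,-.3651),die=(.5713,-.2974),gauge=(.5563,-.3801))
def ori(phi): return (Ro.from_euler("z",phi-90,degrees=True)*Ro.from_rotvec([0,np.pi,0])).as_rotvec()
def stat(t): print(t,"t",round(r.get_time_s(),2),"p",r.get_eef_pos().round(4),"w",round(r.get_gripper_width(),4),"F",np.round(r.get_force(),1),"g",np.round(r.get_gripper_force(),1))
E
python3 - <<'E'
from h import *
x,y=.4415,-.137
r.goto([x,y,.12],ori(34.7)); r.movel([x,y,.03],velocity=.12); r.pause(.2); stat("pre"); f0=r.get_force()[2]
for z in [.024,.02,.017,.015,.0135,.012,.0105,.009]:
    r.movel([x,y,z],velocity=.03); f=r.get_force()[2]-f0
    print(z,round(f,2))
    if f>4: break
stat("probe")
E
```

```text
pre t 6.44 p [ 0.442  -0.1371  0.0306] w 0.0855 F [ 0.4 -0.1  0.4] g 0.0
0.024 -0.78
0.02 -0.26
0.017 -0.52
0.015 -0.28
0.0135 -1.13
0.012 0.07
0.0105 -0.03
0.009 -0.53
probe t 8.57 p [ 0.4414 -0.137   0.009 ] w 0.0857 F [-0.  -0.8 -0.1] g 0.0
```

Run:
```python
from h import *
x,y=.4415,-.137
r.movel([x,y,.019],velocity=.05); fingers.clamp(); stat("clamp")
r.movel([x,y,.12],velocity=.2); stat("lift")
n=NEST["anvil"]
r.goto([*n,.09],ori(34.7)); r.movel([*n,.04],velocity=.12); r.pause(.2); stat("above")
cv2.imwrite("pics/a1.png",optics.camera("wrist")["img"]); c=optics.camera("scene")["img"]; 
cv2.imwrite("pics/a2.png",cv2.resize(c[170:290,220:380],None,fx=4,fy=4,interpolation=cv2.INTER_CUBIC))
```

```text
clamp t 9.43 p [ 0.4414 -0.137   0.0194] w 0.0404 F [-1.9 -0.3  6.4] g 59.7
lift t 10.08 p [ 0.4412 -0.1365  0.1194] w 0.0407 F [-1.2 -0.1 -1. ] g 60.6
above t 11.78 p [ 0.4742 -0.3654  0.0409] w 0.0405 F [-0.   0.  -0.5] g 60.6
```

View pics/a1.png

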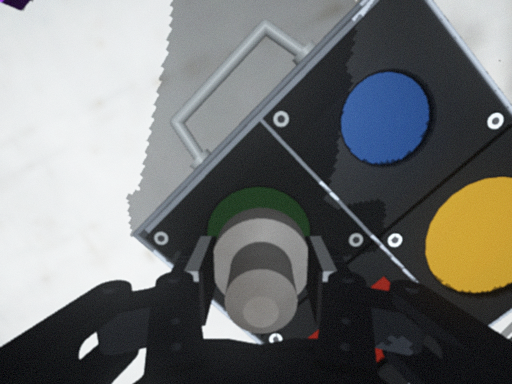

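View pics/a2.png

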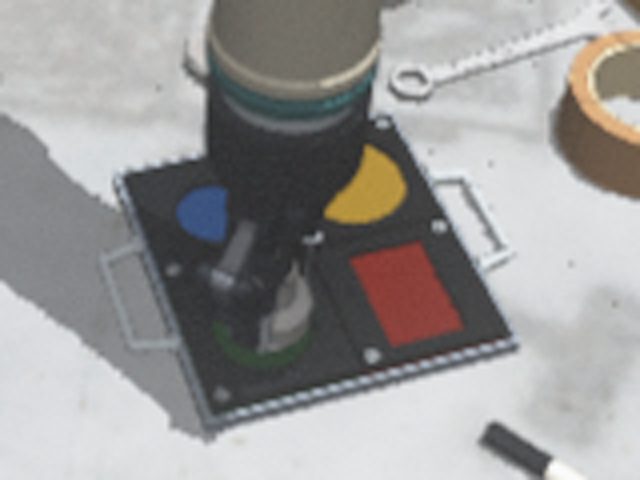

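Wrist view: the anvil is held between the pads at (262,255), close to upright and over the green recess. Width reads 40.5 mm against 44. I'll lower it until it touches.

```bash
cat >> h.py <<'E'
def land(n,zc,phi,dz=.004):
    """lower from zc+dz in 1 mm steps until the floor is felt, let go, back off"""
    r.movel([*n,zc+dz],velocity=.06); r.pause(.15); f0=r.get_force()[2]
    for z in np.arange(zc+dz-.001,zc-.0045,-.001):
        r.movel([*n,z],velocity=.02); f=r.get_force()[2]-f0
        if f>4: break
    print("landed cmd",round(z,4),"f",round(f,1)); stat("land")
    fingers.gripper_open(); stat("open")
    r.movel([*n,.12],velocity=.25); stat("off")
E
python3 - <<'E'
from h import *
land(NEST["anvil"],.028,34.7)
cv2.imwrite("pics/b1.png",optics.camera("wrist")["img"])
E
```

```text
landed cmd 0.028 f 6.2
land t 13.31 p [ 0.4738 -0.3652  0.0285] w 0.0404 F [-0.8  0.7  4.6] g 61.1
open t 13.82 p [ 0.4737 -0.3651  0.0279] w 0.0854 F [-0.2  0.1  0.3] g 0.0
off t 14.34 p [ 0.474  -0.365   0.1207] w 0.0855 F [-0.3  0.9 -0.2] g 0.0
```

View pics/b1.png

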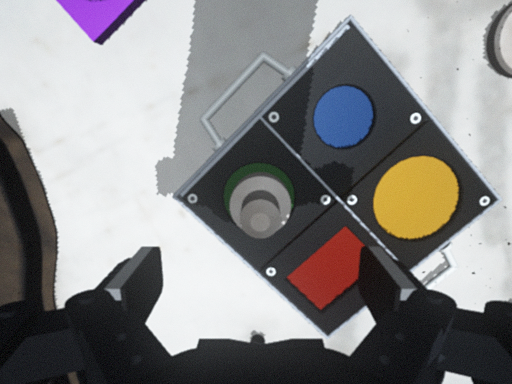

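The anvil stands in the green recess at (259,200), and it touched at exactly the expected height. Next the punch, then the gauge.

```bash
cat >> h.py <<'E'
def pick(x,y,z,phi,pl,wmin):
    r.goto([x,y,.12],ori(phi)); r.movel([x,y,z],velocity=.12); stat("at"); fingers.clamp(); stat("clamp")
    r.movel([x,y,.14],velocity=.2); stat("lift")
    assert r.get_gripper_width()>wmin
    r.goto([*pl[0],.13],ori(pl[1])); r.movel([*pl[0],z+.009+.015],velocity=.15)
E
python3 - <<'E'
from h import *
n=NEST["punch"]
pick(.448,.009,.029,124.7,(n,124.7),.02); land(n,.038,124.7)
for a in (-10.3,169.7):
    print(planner.inverse_kinematics([*NEST["gauge"],.1],ori(a)))
cv2.imwrite("pics/c1.png",optics.camera("wrist")["img"])
E
```

```text
Traceback (most recent call last):
  File "h.py", line 30, in pick
    r.goto([x,y,.12],ori(phi)); r.movel([x,y,z],velocity=.12); stat("at"); fingers.clamp(); stat("clamp")
                                ~~~~~~~^^^^^^^^^^^^^^^^^^^^^^
plant.PlanningError: the arm cannot follow that straight line within its joint ranges
```

Run:
```python
from h import *
stat("now");print(r.get_qpos().round(2))
for p in (34.7,60,90,124.7,150,-55.3):
    for z in(.12,.029):
        q=planner.inverse_kinematics([.448,.009,z],ori(p)); print(p,z,None if q is None else q.round(2))
for a in (-10.3,169.7):
    q=planner.inverse_kinematics([*NEST["gauge"],.1],ori(a)); print(a,None if q is None else q.round(2))
```

```text
now t 15.79 p [0.4487 0.0077 0.1199] w 0.0852 F [-0.6  0.4  0.8] g 0.0
[-0.27  0.58  0.27  2.18 -0.37  0.42  2.47]
34.7 0.12 [-0.55  0.68  0.72  2.19 -0.87  0.58  1.42]
34.7 0.029 [-0.34  0.8   0.38  2.23 -1.07  0.31  1.59]
60 0.12 [-0.48  0.64  0.59  2.19 -0.74  0.51  1.74]
60 0.029 [-0.28  0.79  0.29  2.22 -0.93  0.25  1.89]
90 0.12 [-0.38  0.61  0.44  2.19 -0.58  0.46  2.09]
90 0.029 [-0.35  0.81  0.4   2.23 -1.09  0.32  2.58]
124.7 0.12 [-0.27  0.58  0.27  2.18 -0.37  0.42  2.47]
124.7 0.029 [ 0.14  0.78 -0.33  2.21  0.92  0.29  1.18]
150 0.12 [-0.19  0.57  0.15  2.18 -0.21  0.4   2.75]
150 0.029 [ 0.14  0.78 -0.33  2.21  0.92  0.29  1.62]
-55.3 0.12 [-0.27  0.58  0.27  2.18 -0.37  0.42  2.47]
-55.3 0.029 [-0.35  0.81  0.4   2.23 -1.09  0.32  0.04]
-10.3 [ 0.11  1.02  0.89  1.58 -0.9   1.    1.1 ]
169.7 [ 1.02  0.99 -0.88  1.54  0.85  1.03  2.86]
```

Run:
```python
from h import *
x,y=.448,.009
for p in (60,34.7,80,100):
    r.goto([x,y,.12],ori(p))
    try: r.movel([x,y,.029],velocity=.12); print("ok",p); break
    except r.PlanningError as e: print(p,e, r.get_qpos().round(2))
stat("x"); print(r.get_qpos().round(2))
```

```text
ok 60
x t 17.43 p [0.4482 0.0088 0.0293] w 0.0853 F [ 0.9 -0.   0.8] g 0.0
[-0.29  0.79  0.32  2.22 -0.98  0.27  1.94]
```

Run:
```python
from h import *
x,y=.448,.009; n=NEST["punch"]
fingers.clamp(); stat("clamp"); r.movel([x,y,.13],velocity=.2); stat("lift")
r.goto([*n,.13],ori(124.7)); r.movel([*n,.053],velocity=.15); land(n,.038,124.7)
cv2.imwrite("pics/c1.png",optics.camera("wrist")["img"])
```

```text
clamp t 18.02 p [0.4484 0.0094 0.0296] w 0.0267 F [-0.3  2.6  6.3] g 58.5
lift t 18.68 p [0.4475 0.0095 0.1294] w 0.0264 F [-0.4  0.2 -2.5] g 59.0
landed cmd 0.038 f 7.6
land t 21.97 p [ 0.4888 -0.2824  0.0387] w 0.0263 F [-1.8  1.3  5.7] g 60.0
open t 22.57 p [ 0.4887 -0.2824  0.038 ] w 0.0853 F [-0.2 -0.2 -0.1] g 0.0
off t 23.05 p [ 0.489  -0.2825  0.1209] w 0.0855 F [ 0.7 -0.4  0.7] g 0.0
```

View pics/c1.png

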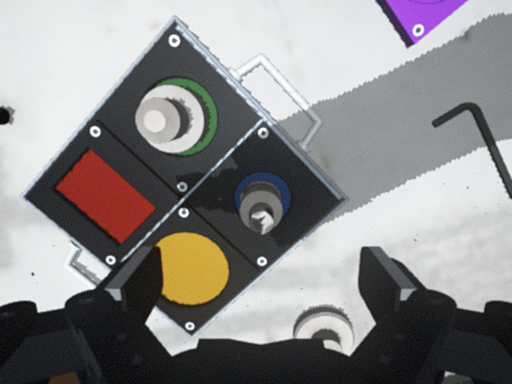

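Anvil and punch are both standing in their recesses, at (170,118) and (263,203). Now the die.

Run:
```python
from h import *
n=NEST["die"]
pick(.561,-.168,.0152,34.7,(n,34.7),.042); stat("above")
cv2.imwrite("pics/d0.png",optics.camera("wrist")["img"])
```

```text
at t 25.33 p [ 0.5615 -0.1683  0.0158] w 0.0854 F [-0.2  0.  -0.8] g 0.0
clamp t 25.79 p [ 0.561  -0.1683  0.0165] w 0.047 F [-2.2  1.1  8.2] g 60.7
lift t 26.57 p [ 0.5603 -0.1673  0.139 ] w 0.047 F [-1.1 -0.5 -1.8] g 61.3
above t 27.91 p [ 0.5719 -0.2975  0.0399] w 0.0466 F [ 0.2 -0.6 -2.1] g 61.3
```

View pics/d0.png

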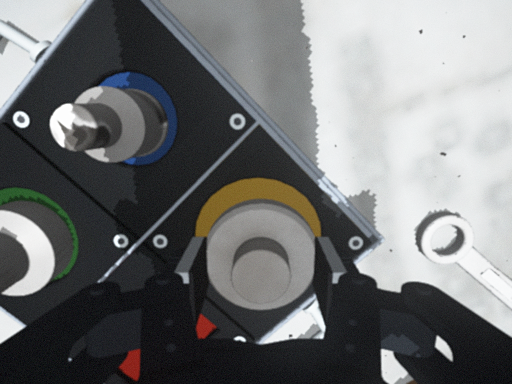

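The die is held level at (260,252), centred over the yellow recess. I'll lower it, then pick up the gauge.

Run:
```python
from h import *
land(NEST["die"],.025,34.7)
n=NEST["gauge"]; x,y=.5445,-.031; z=.023
r.goto([x,y,.12],ori(52.6)); stat("over gauge"); print(r.get_qpos().round(2))
cv2.imwrite("pics/g0.png",optics.camera("wrist")["img"])
r.movel([x,y,z],velocity=.12); fingers.clamp(); stat("clamp"); r.movel([x,y,.13],velocity=.2); stat("lift")
for a in(-10.3,169.7):
    q=planner.inverse_kinematics([*n,.13],ori(a)); print(a,None if q is None else q.round(2))
```

```text
landed cmd 0.025 f 6.8
land t 29.43 p [ 0.5714 -0.2974  0.0256] w 0.047 F [-1.1  0.9  3.8] g 62.2
open t 29.89 p [ 0.5713 -0.2975  0.0249] w 0.0857 F [-0.   0.1  0.7] g 0.0
off t 30.43 p [ 0.5715 -0.2973  0.1208] w 0.0853 F [-0.3  0.5 -1. ] g 0.0
over gauge t 31.47 p [ 0.545  -0.0331  0.12  ] w 0.0855 F [ 0.5 -0.1  0.1] g 0.0
[-0.29  0.71  0.46  1.93 -0.51  0.62  1.42]
clamp t 33.02 p [ 0.5448 -0.031   0.0236] w 0.0308 F [-0.9  0.1  5.8] g 60.4
lift t 33.71 p [ 0.5438 -0.0305  0.1292] w 0.0301 F [ 0.4  1.1 -1.7] g 59.6
-10.3 [ 0.16  0.92  0.75  1.56 -0.72  0.96  0.97]
169.7 [ 1.02  0.94 -0.88  1.53  0.8   1.06  2.89]
```

Run:
```python
from h import *
n=NEST["gauge"]
r.goto([*n,.13],ori(-10.3)); r.movel([*n,.047],velocity=.15); land(n,.032,-10.3)
r.goto([.47,-.31,.24],[0,np.pi,0]); r.pause(.2); c=optics.camera("wrist")["img"]
cv2.imwrite("pics/e1.png",cv2.resize(c[100:310,140:350],None,fx=2.8,fy=2.8,interpolation=cv2.INTER_CUBIC))
c=optics.camera("side")["img"]; cv2.imwrite("pics/e2.png",cv2.resize(c[130:250,130:290],None,fx=4,fy=4,interpolation=cv2.INTER_CUBIC)); stat("end")
```

```text
landed cmd 0.032 f 6.4
land t 37.21 p [ 0.5563 -0.3802  0.0327] w 0.0305 F [-0.4  1.3  4.1] g 60.3
open t 37.79 p [ 0.5563 -0.3801  0.0319] w 0.0853 F [-0.3  1.3  0.5] g 0.0
off t 38.29 p [ 0.5566 -0.3801  0.1211] w 0.0855 F [ 0.2  0.3 -1.3] g 0.0
end t 39.83 p [ 0.47   -0.31    0.2396] w 0.0853 F [-0.2  0.2  0. ] g 0.0
```

View pics/e1.png

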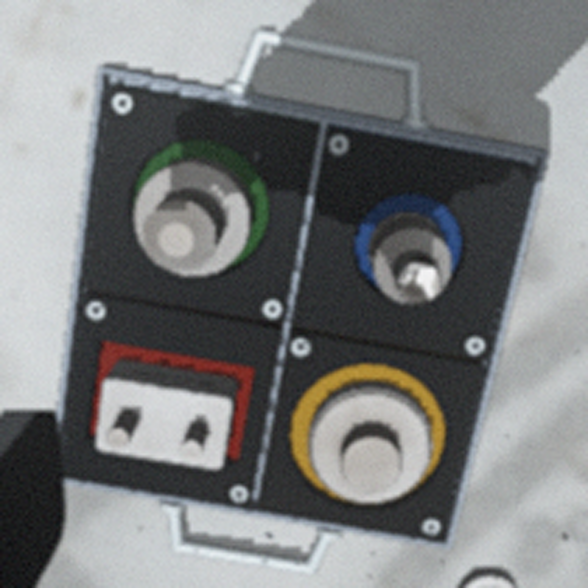

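View pics/e2.png

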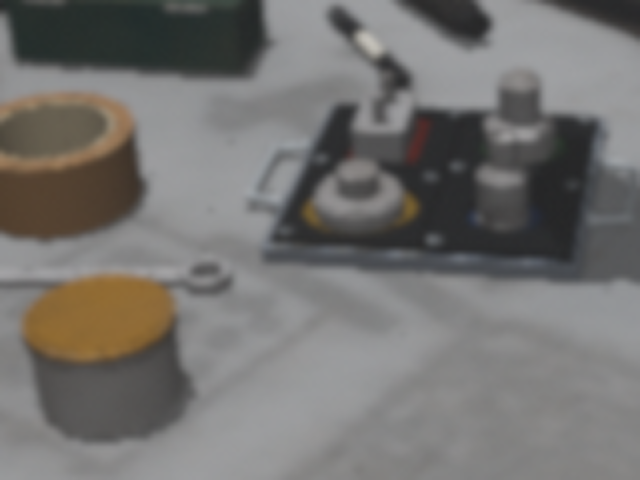

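All four stand upright in their own recesses: anvil (192,217), punch (409,257), gauge (165,420) and die (370,445) in the enlarged wrist view. The gauge is lengthwise, and the tin hasn't moved in the side view. Each touched down at floor height, so I'm handing in.

```bash
python3 -c "
from plant import r
print(r.sign_off(), r.get_time_s())"
```

```text
the job is handed in; nothing more can be done
the job is handed in; nothing more can be done
```

The punch, anvil, die and gauge block each stand upright on the floor of their own nest and are let go, the grease tin is where it was, and the job was handed in at about 40 s (the sign-off call gave no verdict).

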